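# Pack a chrome cap and a bed knob for a buyer

## Task

Pack the open-fronted wooden box in layers for a buyer. First, without picking it up, slide the chrome cap in from the let-down front until it has pushed the blue sliding plate fully home at the back; it dents easily, so never press on it with more than 12 N. Then lay the orange divider level over it on the two side ledges of the box, black handle at the open front, stand the light brown wooden knob upright on the middle of the divider, and leave the dark knob and the spiked cap where they are.

Things in the scene. Friction and masses are not known exactly. Their poses are not given: they have to be found in the camera images.
- packing_box: Fixed wooden box, no lid, 140 mm deep, 156 wide, 82 high. Origin on the table under the middle of its open mouth; +x points in to the back wall (inner face at x = 132 mm), y across, z up. The inside is 124 mm wide, open above; floor 4 mm thick. Its front is let down flat on the table, level with the floor, 140 mm wide, from x = -126 to -1 mm.
- ledges (a point): Point midway between the two darker side ledges that carry the divider, at their level, 70 mm above the table, 62 mm inside the mouth; axes as the box. The ledges are flat, 12 mm wide, at 62 to 74 mm either side of the middle, beside outer walls that rise 12 mm above them. The pushed-in cap stands 3 mm below the divider.
- follower (a joint): Blue sliding plate across the box, 112 mm wide, 51 mm high; it slides along box +x with about 3 N of friction, stays where left and bears a sprung cork-faced pad that gives 1 mm per N, at most 10 mm. Value = m pushed in, 0 to 0.025 at the start, 0.050 fully home at a hard stop. The unpressed cork face is at box x = 0.061 + value.
- cap_centre (a point): Chrome wheel cap standing on the let-down front: a round, solid can 100 mm in diameter (foot 95 mm), 63 mm high, flat on top, about 0.12 kg, too wide to grasp. The point is its centre, half-way up.
- divider_plate (a point): Orange divider plate, 112 mm (x) x 138 mm (y) x 4 mm, 0.08 kg, lying on the table, with a black handle standing on it. The point is the plate's centre; x points from the handle's end to the other end, z up.
- divider_grip (a point): Grip point of the divider's black handle: an upright bar 12 mm thick (along the divider's x), 50 mm long (along its y), its top 32 mm above the plate. It stands 38 mm from the plate's centre, towards the divider's -x; the point is 20 mm higher than the plate's centre, on the middle of the bar.
- knob_centre (a point): Light brown turned wooden bed knob, 58 mm wide and 61 mm high, with a flat foot, 0.09 kg, standing upright on the table. The point is its centre, half-way up.
- dark_knob: Dark brown wooden knob, 50 mm wide and 53 mm high; leave it alone. It and the light brown knob may have changed places. Origin at the centre of its foot.
- spiked_cap: White spiked chrome cap, 170 mm wide, 65 mm high; leave it alone. Origin under its centre.
Things that resemble listed ones, but are neither listed nor needed, are in the scene too. Leave any purple look-alike of the part that bears knob_centre alone.

How it is judged:
By the outcome, as a careful person would: the job done as asked, in the order asked, and still so for the second after the job is handed in, with the robot touching nothing.
It also fails if it takes over 72 s, if anything falls off the work surface, if the arm or the gripper's body presses on something with over 40 N, if the wrist force passes 120 N, or if a joint passes its speed limit or range.

## Robot

A 6-joint arm with a two-finger parallel gripper is mounted at the origin on a cart in front of the work surface, level with it; the furniture and walls round the work are solid. World frame = base frame: x ahead of the robot, y to its left, z up, the work surface at z = 0. Lengths are in mm, angles in rad, forces in N, time in s.
With the tool pointing down it reaches from about 250 to 800 mm from the base axis. Payload 8.5 kg.
Tool frame: the origin (TCP) lies at the very end of the fingers, on their centre line; the grasp point (between the pads) lies ctrl.tcp_to_grasp behind it (ctrl.tcp_to_grasp is the distance from the TCP to the grasp point, in mm); z points along the fingers, y is the line along which they close (so a half turn about z gives the same grasp; the last joint's range is limited). The gripper opens to 85 mm and grips with 20 to 120 N. Pads are 22 mm wide; open, the fingers measure 114 mm over their backs; the gripper's body (76 mm by 85 mm) begins 54 mm behind the grasp point. The pads swing forward as they close: fully open they stand 13 mm farther back than shut.
Start: joints at [1.286, 0.238, -0.013, 1.319, 0, 1.571], TCP at [147.493, 503.81, 231.276] pointing down, gripper open.
Joint ranges: [-2.66, 2.66], [-1.03, 1.9], [-1.14, 1.46], [-1.82, 2.27], [-1.45, 1.34], [-3.14, 3.14]. Speed limits (rad/s): [2.22, 2.22, 2.79, 3.14, 3.14, 3.14].

## Interface

Orientations are given as a 3x3 rotation matrix whose columns are the frame's x, y, z axes.
In Python, from workcell import read_state, viewer, ctrl gives the robot as it stands.
- The arm moves only by the tool drive_tool, never from a script. Its argument "series" is a list of rows, each an object of numbers: "grip": the opening in per cent of the stroke, from 0 (shut) to 100 (fully open); "tx", "ty", "tz": the shift along the tool's x, y, z as a fraction of full scale; "yaw": the turn about the tool's z as a fraction of full scale. In form: [{"grip": .., "tx": .., "ty": .., "tz": .., "yaw": ..}, ...]. A call has 1 to 12 rows; each row shifts and turns the commanded pose from where the row before left it, along the tool's axes as they then stand; what a row does not reach is not made up. Full scale, the value 1, is 40 mm for a shift and 0.08 rad for a turn. A row lasts 1/8 s, in which the tool goes at most 62.5 mm and 10.7 degrees, less where a joint would pass 70% of its speed; a pose out of reach is approached as far as the arm can. A call with a number of a shift or a turn outside -1 to 1 is refused whole. A call with a gripper value outside its range is refused whole. The fingers move at their own pace and stop on an object; the grip force is fixed at half the most. Time passes only in rows, so rows that do not move let the fingers close. It gives the time, the measured TCP pose, the force, the opening and the grip force at its end, in the units of the state.
- read_state(): the state, without advancing time (a new reading comes with each control period).
- viewer.snapshot(name): name is "scene" or "side" or "wrist"; returns a dict with "img" (400x640x3 uint8, red, green, blue), "depth" (400x640 float32, mm along the optical axis (not along the pixel's ray), 0 where there is no reading), "fov_y" (degrees; the focal length in pixels is half the picture's height over the tangent of half this angle, whatever the lens; pixels are square), "cx", "cy" (the principal point, pixels), "pose" (4x4, takes a point from camera to world coordinates); the wrist camera has in their place "T_tool_cam" (4x4, takes a point from camera to tool coordinates, whose origin is the TCP and whose axes are the flange's). Camera axes: x right, y up, looking along -z (the intrinsics and any distortion apply to the point x, -y, -z); pixel columns grow to the right and rows downward; lengths in mm; the calibration is good to about 2 mm. A picture is of the moment at which its call begins: read the wrist's pose just before it.
- ctrl.close_job(): hands the job in; it is judged then, once.
The state is a dict: "time": time; "joint_pos": joint angles; "joint_vel": joint speeds; "effort": joint torques, N m; "position": TCP position; "tool_rot": TCP orientation; "wrist_force": force on the tool from outside, world axes, zero at the start; "moment": the same for the moment, N m; "grip_width": opening from 0.0 (shut) to 1.0 (fully open); "grasp_force": force on a finger pad.
Only numpy, scipy, OpenCV 4.12 (cv2) and the standard library are available. Lean on these libraries where they do the work, as an engineer would, in place of code of your own. Each camera call takes 0.05 s, during which the arm holds its last target. There are 200 camera calls.

## Working session

There is one attempt and no reset: what is moved stays moved. The work goes in short steps, Python scripts to look and compute and a tool call to move; the robot and the scene stay as the last step left them, time stands still between calls to the robot, and variables do not carry over. Pictures are saved under pics/ and viewed, at most 10 in all, crops included, and the job is handed in when it is done.

Besides the shell and the picture viewer there is one more tool, called after ">>>" as a command line: name --argument value ..., lists and objects as JSON in quotes. drive_tool: Moves the arm, as the interface text tells. Its arguments: {"type":"object","properties":{"series":{"type":"array","items":{"type":"object","properties":{"grip":{"type":"number"},"tx":{"type":"number"},"ty":{"type":"number"},"tz":{"type":"number"},"yaw":{"type":"number"}}}}},"required":["series"]}

```bash
ls; mkdir -p pics; cat > h.py <<'E'
import numpy as np,cv2
from workcell import read_state,viewer,ctrl
def snap(n):
    s=read_state(); d=viewer.snapshot(n)
    if n=="wrist":
        T=np.eye(4);T[:3,:3]=s["tool_rot"];T[:3,3]=s["position"];d["pose"]=T@d["T_tool_cam"]
    d["f"]=200/np.tan(np.radians(d["fov_y"])/2)
    return d
def ray(d,u,v):
    k=d.get("dist",None)
    r=np.array([(u-d["cx"])/d["f"],-(v-d["cy"])/d["f"],-1.])
    P=np.array(d["pose"]);return P[:3,3],P[:3,:3]@r
def onz(d,u,v,z):
    o,r=ray(d,u,v);return o+r*(z-o[2])/r[2]
def cloud(d):
    v,u=np.mgrid[:400,:640];z=d["depth"]
    p=np.stack([(u-d["cx"])/d["f"]*z,-(v-d["cy"])/d["f"]*z,-z],-1)
    P=np.array(d["pose"]);return p@P[:3,:3].T+P[:3,3]
def save(d,n):cv2.imwrite("pics/"+n+".png",d["img"][:,:,::-1])
E
python3 - <<'E'
from h import *
for n in("scene","side"):
    d=snap(n);save(d,n+"0");print({k:v for k,v in d.items() if k not in("img","depth")})
    np.savez(n+"0.npz",**d)
d=snap("wrist");print({k:v for k,v in d.items() if k not in("img","depth")});print(ctrl.tcp_to_grasp,read_state())
E
python3 -c "
import cv2,numpy as np
cv2.imwrite('pics/b.png',0)" 2>/dev/null
```

```text
pics
{'fov_y': 53.79447219428623, 'cx': 326.55844198509885, 'cy': 202.52810330323257, 'pose': array([[ 7.40356410e-01,  5.08699818e-01, -4.39427902e-01,
         1.37394031e+01],
       [-6.72153407e-01,  5.69031193e-01, -4.73722808e-01,
        -5.76454027e+02],
       [ 9.06547645e-03,  6.46086679e-01,  7.63210207e-01,
         9.82690663e+02],
       [ 0.00000000e+00,  0.00000000e+00,  0.00000000e+00,
         1.00000000e+00]]), 'f': np.float64(394.26867247357245)}
{'fov_y': 44.42334837794786, 'cx': 318.75361154013143, 'cy': 199.88324234583644, 'pose': array([[ 9.99757954e-01, -1.83103157e-02,  1.21969666e-02,
         5.44174036e+02],
       [ 1.93566426e-02,  4.68549524e-01, -8.83225149e-01,
        -1.45556427e+03],
       [ 1.04572484e-02,  8.83247460e-01,  4.68790539e-01,
         8.38985458e+02],
       [ 0.00000000e+00,  0.00000000e+00,  0.00000000e+00,
         1.00000000e+00]]), 'f': np.float64(489.7997409824148)}
{'fov_y': 63.13963999865617, 'cx': 316.08641968472216, 'cy': 197.9084428331802, 'T_tool_cam': array([[-1.45732626e-04,  9.48946363e-01,  3.15437441e-01,
       
[... 817 characters left out ...]
20e+00]), 'joint_vel': array([-1.89521139e-04, -2.10588390e-03,  8.76396691e-04, -1.06467941e-03,
       -9.67874770e-05, -9.35692804e-04]), 'effort': array([ 6.09480376e-04, -5.39077735e+01,  3.46597445e+01,  1.44765875e-02,
        1.76843082e-05, -2.24888754e-05]), 'position': array([147.41929163, 503.54389588, 230.83353327]), 'tool_rot': array([[-9.59728045e-01,  2.80930571e-01, -3.06241890e-04],
       [ 2.80930738e-01,  9.59727456e-01, -1.06300009e-03],
       [-4.72047345e-06, -1.10622376e-03, -9.99999388e-01]]), 'wrist_force': array([ 0.3537483 , -0.34968218, -0.26344014]), 'moment': array([ 0.05922586,  0.0516567 , -0.01445807]), 'grasp_force': 0.0, 'grip_width': 1.0016137422054663}
```

```bash
sleep 8; ls pics
```

```text
b.png
scene0.png
side0.png
```

View pics/scene0.png

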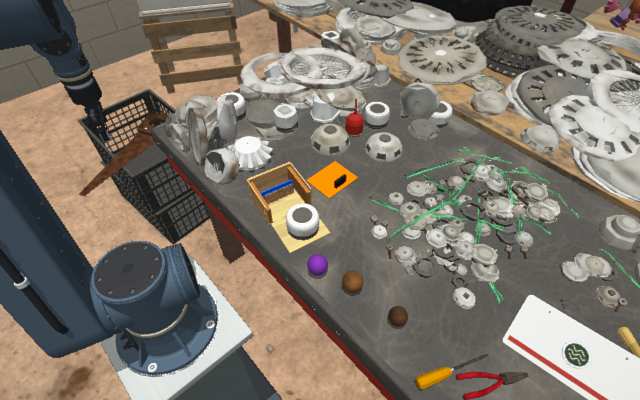

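View pics/side0.png

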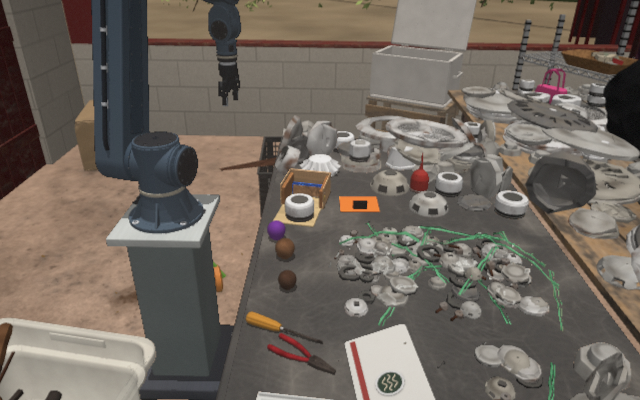

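```bash
python3 - <<'E'
from h import *
for n in("scene","side"):
    d=dict(np.load(n+"0.npz"));d["f"]=float(d["f"]);C=cloud(d)
    pts={"scene":dict(cap=(302,218),apron=(287,236),orange=(320,180),purple=(317,263),knobA=(352,280),knobB=(397,314),spiked=(255,148),table=(330,320)),
         "side":dict(cap=(299,199),apron=(285,218),orange=(347,204),purple=(276,229),knobA=(285,246),knobB=(287,279),spiked=(320,163),table=(330,220))}[n]
    for k,(u,v) in pts.items():print(n,k,d["img"][v,u],C[v,u].round(0))
    h=cv2.cvtColor(d["img"],cv2.COLOR_RGB2HSV)
    m=cv2.inRange(h,(8,230,200),(20,255,255))
    for c in cv2.findContours(m,0,2)[0]:
        if cv2.contourArea(c)>200:
            q=cv2.minAreaRect(c);print("orange",q,[onz(d,*p,4).round(0) for p in cv2.boxPoints(q)])
x0,x1,y0,y1=235,415,125,330
s=np.load("scene0.npz")["img"][130:330,230:430]
t=np.load("side0.npz")["img"][145:295,260:400]
cv2.imwrite("pics/c.png",np.hstack([cv2.resize(s,(440,440),interpolation=2),cv2.resize(t[:,:115],(340,440),interpolation=2)])[:,:,::-1])
E
```

```text
scene cap [111 109 103] [446.  -5.  68.]
scene apron [240 220 146] [398.  11.   6.]
scene orange [251 152   0] [629. 121.   3.]
scene purple [149  67 198] [ 381. -146.   60.]
scene knobA [140  96  54] [ 415. -247.   62.]
scene knobB [88 62 41] [ 435. -387.   54.]
scene spiked [250 251 250] [526. 343.  61.]
scene table [52 51 48] [ 319. -267.   -8.]
orange ((434.2758483886719, 376.1896667480469), (8.356289863586426, 33.79655075073242), 68.19859313964844) [array([ 370., -515.,    4.]), array([ 449., -548.,    4.]), array([ 440., -564.,    4.]), array([ 362., -531.,    4.])]
orange ((331.6043395996094, 178.64488220214844), (27.462326049804688, 41.518104553222656), 54.24611282348633) [array([596., 152.,   4.]), array([765., 163.,   4.]), array([729.,  45.,   4.]), array([570.,  41.,   4.])]
side cap [100  96  91] [458.  -1.  69.]
side apron [211 182 134] [410. -16.   3.]
side orange [239 134  64] [624.  82.   8.]
side purple [109  60 136] [ 395. -161.   47.]
side knobA [117  82  59] [ 430. -254.   46.]
side knobB [77 56 44] [ 448. -410.   45.]
side spiked [217 213 210] [523. 330.  57.]
side table [105  99  92] [563. -19.   0.]
```

View pics/c.png

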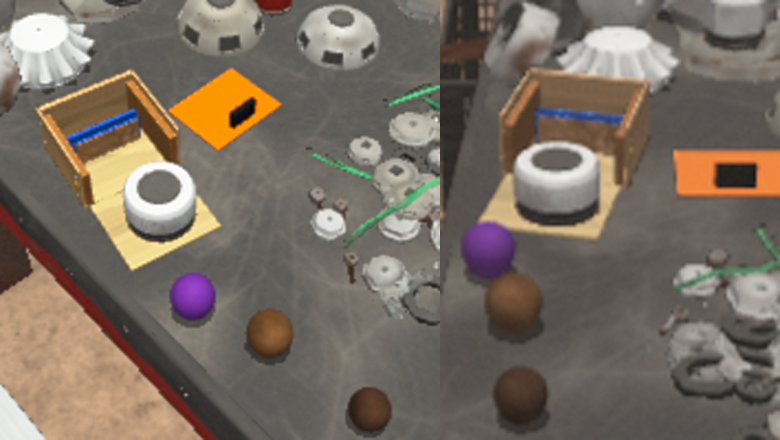

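Candidates for knob_centre in scene: purple (317,265), light brown (352,282), dark (397,316). I choose (352,282), since the crop confirms light brown. The cap is at (302,218), the divider at (332,180) with its handle at (340,181), and the box is around (283,190). Next I'll go above them for a wrist view.

>>> drive_tool --series '[{"grip":60,"tx":-0.9,"ty":-0.7,"tz":-0.15},{"grip":60,"tx":-0.9,"ty":-0.7,"tz":-0.15},{"grip":60,"tx":-0.9,"ty":-0.7,"tz":-0.15},{"grip":60,"tx":-0.9,"ty":-0.7,"tz":-0.15},{"grip":60,"tx":-0.9,"ty":-0.7,"tz":-0.15},{"grip":60,"tx":-0.9,"ty":-0.7,"tz":-0.15},{"grip":60,"tx":-0.9,"ty":-0.7,"tz":-0.15},{"grip":60,"tx":-0.9,"ty":-0.7,"tz":-0.15},{"grip":60,"tx":-0.9,"ty":-0.7,"tz":-0.15},{"grip":60,"tx":-0.9,"ty":-0.7,"tz":-0.15},{"grip":60,"tx":-0.9,"ty":-0.7,"tz":-0.15},{"grip":60,"tx":-0.9,"ty":-0.7,"tz":-0.15}]'

```text
validation failed for argument at $.se...
```

>>> drive_tool --series '[{"yaw":1},{"yaw":1},{"yaw":1},{"yaw":1},{"yaw":1},{"yaw":1},{"yaw":1},{"yaw":1},{"yaw":1},{"yaw":1},{"yaw":1},{"yaw":1}]'

```text
validation failed for argument at $.se...
```

>>> drive_tool --series '[{"yaw":1},{"yaw":1},{"yaw":1},{"yaw":1},{}]'

```text
validation failed for argument at $.se...
```

```bash
python3 - <<'E'
from h import *
d=snap("wrist");save(d,"w1");np.savez("w1.npz",**d);s=read_state();print(s["joint_pos"].round(2),s["position"])
E
```

```text
[ 1.29  0.24 -0.01  1.32  0.    1.57] [147.43128155 503.58948079 230.8954784 ]
```

View pics/w1.png

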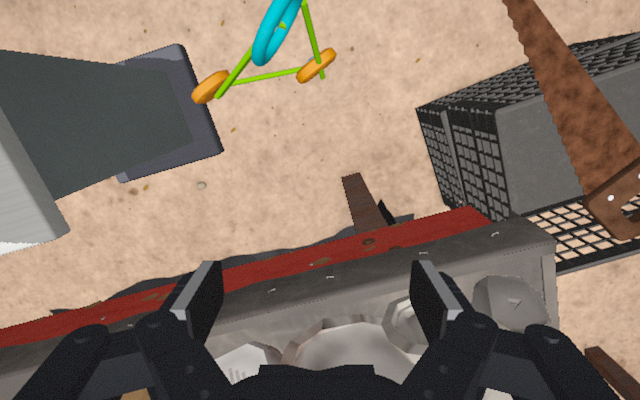

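The wrist view shows only the floor and the table edge at the start pose. The moves were refused because every key must be given, so I'm resending them with all keys.

>>> drive_tool --series '[{"grip":60,"tx":-0.9,"ty":-0.7,"tz":-0.15,"yaw":0},{"grip":60,"tx":-0.9,"ty":-0.7,"tz":-0.15,"yaw":0},{"grip":60,"tx":-0.9,"ty":-0.7,"tz":-0.15,"yaw":0},{"grip":60,"tx":-0.9,"ty":-0.7,"tz":-0.15,"yaw":0},{"grip":60,"tx":-0.9,"ty":-0.7,"tz":-0.15,"yaw":0},{"grip":60,"tx":-0.9,"ty":-0.7,"tz":-0.15,"yaw":0},{"grip":60,"tx":-0.9,"ty":-0.7,"tz":-0.15,"yaw":0},{"grip":60,"tx":-0.9,"ty":-0.7,"tz":-0.15,"yaw":0},{"grip":60,"tx":-0.9,"ty":-0.7,"tz":-0.15,"yaw":0},{"grip":60,"tx":-0.9,"ty":-0.7,"tz":-0.15,"yaw":0},{"grip":60,"tx":-0.9,"ty":-0.7,"tz":-0.15,"yaw":0},{"grip":60,"tx":-0.9,"ty":-0.7,"tz":-0.15,"yaw":0}]'

```text
time: 1.7
position: [468.4, 58.6, 303.5]
tool_rot: [[-0.96, 0.281, 0.0], [0.281, 0.96, 0.0], [-0.0, 0.0, -1.0]]
wrist_force: [0.1, 0.9, -1.1]
grip_width: 0.596
grasp_force: 0.0
```

>>> drive_tool --series '[{"grip":60,"tx":0,"ty":0,"tz":0,"yaw":1},{"grip":60,"tx":0,"ty":0,"tz":0,"yaw":1},{"grip":60,"tx":0,"ty":0,"tz":0,"yaw":1},{"grip":60,"tx":0,"ty":0,"tz":0,"yaw":1},{"grip":60,"tx":0,"ty":0,"tz":0,"yaw":1},{"grip":60,"tx":0,"ty":0,"tz":0,"yaw":1},{"grip":60,"tx":0,"ty":0,"tz":0,"yaw":1},{"grip":60,"tx":0,"ty":0,"tz":0,"yaw":1},{"grip":60,"tx":0,"ty":0,"tz":0,"yaw":1},{"grip":60,"tx":0,"ty":0,"tz":0,"yaw":1},{"grip":60,"tx":0,"ty":0,"tz":0,"yaw":1},{"grip":60,"tx":0,"ty":0,"tz":0,"yaw":1}]'

```text
time: 3.2
position: [467.6, 60.0, 303.2]
tool_rot: [[-0.318, 0.948, -0.0], [0.948, 0.318, -0.0], [-0.0, -0.0, -1.0]]
wrist_force: [0.3, -0.1, -0.2]
grip_width: 0.6
grasp_force: 0.0
```

>>> drive_tool --series '[{"grip":60,"tx":0,"ty":0,"tz":0,"yaw":1},{"grip":60,"tx":0,"ty":0,"tz":0,"yaw":1},{"grip":60,"tx":0,"ty":0,"tz":0,"yaw":1},{"grip":60,"tx":0,"ty":0,"tz":0,"yaw":1},{"grip":60,"tx":0,"ty":0,"tz":0,"yaw":0},{"grip":60,"tx":0,"ty":0,"tz":0,"yaw":0}]'

```text
time: 3.95
position: [467.6, 60.0, 303.2]
tool_rot: [[-0.008, 1.0, -0.0], [1.0, 0.008, -0.0], [-0.0, -0.0, -1.0]]
wrist_force: [0.0, 0.3, -0.4]
grip_width: 0.602
grasp_force: 0.0
```

```bash
python3 - <<'E'
from h import *
d=snap("wrist");save(d,"w2");np.savez("w2.npz",**d);s=read_state();print(s["joint_pos"].round(2),s["position"],s["tool_rot"].round(3))
E
```

```text
[ 0.13  0.13  0.03  1.47 -0.    1.69] [467.67266801  59.97639931 303.26615499] [[-0.007  1.    -0.   ]
 [ 1.     0.007 -0.   ]
 [-0.    -0.    -1.   ]]
```

View pics/w2.png

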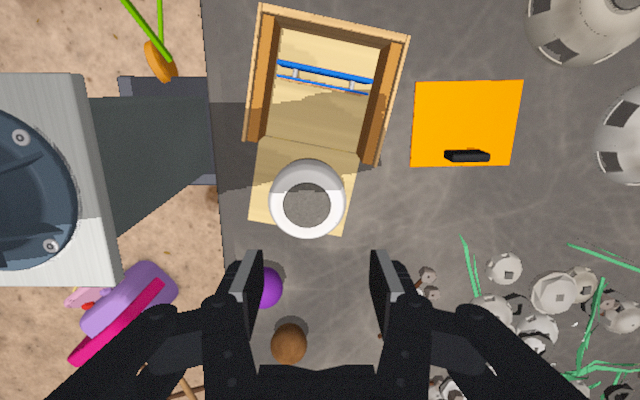

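The wrist view shows the box rim corners at about (259,3) and (410,36), the apron's near edge at (249,221)-(343,237), and the cap top around (307,200). The divider is at (412..523, 80..167), its handle at (466,156), the purple decoy at (268,287) and the light brown knob at (289,343).

```bash
python3 - <<'E'
from h import *
d=dict(np.load("w2.npz"));d["f"]=float(d["f"]);C=cloud(d);im=d["img"]
X,Y,Z=C[...,0],C[...,1],C[...,2]
print("table z",np.median(Z[230:260,420:450]))
v,u=np.mgrid[:400,:640]
def rect(m,name):
    p=C[m][:,:2].astype(np.float32);r=cv2.minAreaRect(p);print(name,m.sum(),np.median(Z[m]).round(1),[np.round(q,1) for q in r])
roi=(u<420)&(u>235)&(v<175)
m=roi&(Z>78)&(Z<88);rect(m,"rim");print(cv2.boxPoints(cv2.minAreaRect(C[m][:,:2].astype(np.float32))).round(0).tolist())
m=roi&(Z>66)&(Z<74);rect(m,"ledge")
h=cv2.cvtColor(im,cv2.COLOR_RGB2HSV)
m=(u<380)&(u>240)&(v>130)&(v<250)&(h[...,0]>15)&(h[...,0]<35)&(h[...,1]>60)&(h[...,2]>120)
m=cv2.morphologyEx(m.astype(np.uint8),cv2.MORPH_OPEN,np.ones((3,3)))
for n,a in(("apron",m),):
    p=np.array([onz(d,x,y,4)[:2] for y,x in np.argwhere(a)],np.float32);r=cv2.minAreaRect(p);print(n,r,cv2.boxPoints(r).round(0).tolist())
m=cv2.inRange(h,(8,200,180),(22,255,255))&((u>400)&(u<540)&(v<200)).astype(np.uint8)*255
m=cv2.morphologyEx(m,cv2.MORPH_CLOSE,np.ones((15,15)))
p=np.array([onz(d,x,y,4)[:2] for y,x in np.argwhere(m)],np.float32);r=cv2.minAreaRect(p);print("orange",r,cv2.boxPoints(r).round(0).tolist())
rect((u>400)&(u<540)&(v<200)&(Z>27)&(Z<45),"handle top")
# cap top
m=(Z>62)&(Z<72)&(v>140)&(v<250)&(u>250)&(u<360);p=C[m][:,:2].astype(np.float32);print("cap",cv2.minEnclosingCircle(p),np.median(Z[m]),p.min(0),p.max(0))
# knob
m=(Z>8)&(Z<70)&(v>315)&(v<375)&(u>262)&(u<315);p=C[m];print("knob",p.min(0),p.max(0),cv2.minEnclosingCircle(p[p[:,2]>20][:,:2].astype(np.float32)))
# blue follower
m=(cv2.inRange(h,(100,120,80),(125,255,255))>0)&roi;p=C[m];q=p[p[:,2]>45];print("blue",len(q),cv2.minAreaRect(q[:,:2].astype(np.float32)),np.median(q[:,2]))
E
```

```text
table z -0.7692876840975771
rim 2485 81.1 [array([474.6, 140.7]), array([139.8, 156.2]), np.float64(79.5)]
[[385.0, 86.0], [539.0, 58.0], [564.0, 195.0], [411.0, 224.0]]
ledge 3285 69.3 [array([471.3, 123.1]), array([160.3, 148.8]), np.float64(79.3)]
apron ((462.3516845703125, 11.451286315917969), (186.2010955810547, 153.91119384765625), 0.43020710349082947) [[369.0, 88.0], [370.0, -66.0], [556.0, -65.0], [555.0, 89.0]]
orange ((664.7808837890625, 98.26614379882812), (137.7120361328125, 111.3127212524414), 1.4136428833007812) [[595.0, 152.0], [597.0, 41.0], [735.0, 44.0], [732.0, 156.0]]
handle top 392 34.8 [array([666.1,  61.2]), array([49.2, 11.8]), np.float64(0.3)]
cap ((442.3746032714844, 27.74221420288086), 73.09883117675781) 65.64767347211827 [395.91592  -39.462704] [504.15     84.46898]
knob [ 400.36985257 -257.228349      8.53974274] [ 456.80523972 -209.30557293   61.32171095] ((428.56036376953125, -235.68588256835938), 28.71453094482422)
blue 644 ((476.5865783691406, 151.22384643554688), (24.15501594543457, 111.16809844970703), 79.27339935302734) 49.75000622709817
```

```bash
cat >> h.py <<'E'
BO=np.array([461.9,71.9]);ang=np.radians(79.5);BX=np.array([np.cos(ang),np.sin(ang)]);BY=np.array([-BX[1],BX[0]])
def box(p):p=np.asarray(p)[...,:2]-BO;return np.stack([p@BX,p@BY],-1)
def world(x,y):return BO+x*BX+y*BY
def togo(x,y,z,phi):
    """shift in tool axes after yawing so tool x is at world angle phi(deg)"""
    s=read_state();R=s["tool_rot"];c=np.arctan2(R[1,0],R[0,0]);a=np.radians(phi)
    dy=-((a-c+np.pi)%(2*np.pi)-np.pi)
    X=np.array([np.cos(a),np.sin(a)]);Yt=np.array([X[1],-X[0]]);e=np.array([x,y])-s["position"][:2]
    print("yaw",round(dy/.08,2),"tx",round(e@X/40,2),"ty",round(e@Yt/40,2),"tz",round((s["position"][2]-z)/40,2),"pos",s["position"].round(1))
E
python3 - <<'E'
from h import *
d=dict(np.load("w2.npz"));d["f"]=float(d["f"]);C=cloud(d);B=box(C);Z=C[...,2]
m=(Z>55)&(B[...,0]<-2)&(B[...,0]>-130)&(abs(B[...,1])<70)
p=B[m].astype(np.float32);print("cap box",cv2.minEnclosingCircle(p),p.min(0),p.max(0))
for z0,z1 in((60,70),(40,55),(25,40)):
    q=B[m*0+((Z>z0)&(Z<z1)&(B[...,0]<-2)&(B[...,0]>-130)&(abs(B[...,1])<70))>0];print(z0,len(q),q.min(0),q.max(0))
h=cv2.cvtColor(d["img"],cv2.COLOR_RGB2HSV);v,u=np.mgrid[:400,:640]
b=(cv2.inRange(h,(100,120,80),(125,255,255))>0)&(B[...,0]>0)&(B[...,0]<135)&(abs(B[...,1])<60)&(Z>44);q=B[b];print("blue",np.percentile(q,[1,10,50,90,99],0))
a=np.argwhere((Z>55)&(B[...,0]<-2)&(B[...,0]>-130)&(abs(B[...,1])<70));
c,_=cv2.minEnclosingCircle(p);print(world(*c))
w=world(c[0]-95,c[1]);togo(*w,12,79.5)
E
```

```text
cap box ((-43.352943420410156, -7.0948262214660645), 71.14789581298828) [-114.01843   -68.780495] [-2.0002868 56.66805  ]
60 4254 [-111.88301217  -55.5442345 ] [-18.30544517  39.27297905]
40 176 [-75.42335816 -57.99337538] [-15.6216154   41.80714766]
25 142 [-50.7289533  -51.29452661] [-15.79750867  39.51583566]
blue [[ 74.97046418 -53.43422912]
 [ 75.68046171 -42.87409964]
 [ 89.25495521   1.81380528]
 [ 92.00050294  44.26741078]
 [ 92.71293026  53.96587207]]
[460.97557627  27.98007624]
yaw 2.38 tx -3.19 ty -0.02 tz 7.28 pos [467.7  60.  303.3]
```

Cap centre in the box frame is about (-65,-8). The rim measures 140x156, which matches the given size. I'll go behind the cap.

>>> drive_tool --series '[{"grip":60,"tx":0,"ty":0,"tz":0,"yaw":0.8},{"grip":60,"tx":0,"ty":0,"tz":0,"yaw":0.8},{"grip":60,"tx":0,"ty":0,"tz":0,"yaw":0.78},{"grip":60,"tx":-0.8,"ty":0,"tz":0.7,"yaw":0},{"grip":60,"tx":-0.8,"ty":0,"tz":0.9,"yaw":0},{"grip":60,"tx":-0.8,"ty":0,"tz":0.9,"yaw":0},{"grip":60,"tx":-0.7,"ty":0,"tz":0.9,"yaw":0},{"grip":60,"tx":0,"ty":0,"tz":0.9,"yaw":0},{"grip":60,"tx":0,"ty":0,"tz":0.9,"yaw":0},{"grip":60,"tx":0,"ty":0,"tz":0.8,"yaw":0},{"grip":60,"tx":0,"ty":0,"tz":0.6,"yaw":0},{"grip":60,"tx":0,"ty":0,"tz":0.2,"yaw":0}]'

```text
time: 5.5
position: [444.1, -61.9, 30.2]
tool_rot: [[0.183, 0.983, -0.002], [0.983, -0.183, 0.0], [-0.0, -0.002, -1.0]]
wrist_force: [0.5, 0.7, -0.3]
grip_width: 0.602
grasp_force: 0.0
```

```bash
python3 - <<'E'
from h import *
print(box(read_state()["position"]));togo(*world(-134,-8),12,79.5)
d=snap("wrist");C=cloud(d);B=box(C);Z=C[...,2]
m=(Z>15)&(Z<64)&(B[...,0]<-10)&(abs(B[...,1]+8)<70)&(B[...,0]>-140)
for z0,z1 in((15,30),(30,45),(45,70)):
    q=B[(Z>z0)&(Z<z1)&(B[...,0]>-150)&(B[...,0]<-2)&(abs(B[...,1]+8)<70)];print(z0,len(q),np.percentile(q,[1,99],0) if len(q) else 0)
save(d,"w3")
E
```

```text
[-134.76198411   -6.84700858]
yaw -0.0 tx 0.02 ty 0.03 tz 0.45 pos [444.1 -61.9  30.2]
15 0 0
30 781 [[-145.04801425  -45.92811703]
 [-123.20696645   29.39794998]]
45 63623 [[-134.82431425  -50.69623002]
 [ -30.02193881   35.23976805]]
```

View pics/w3.png

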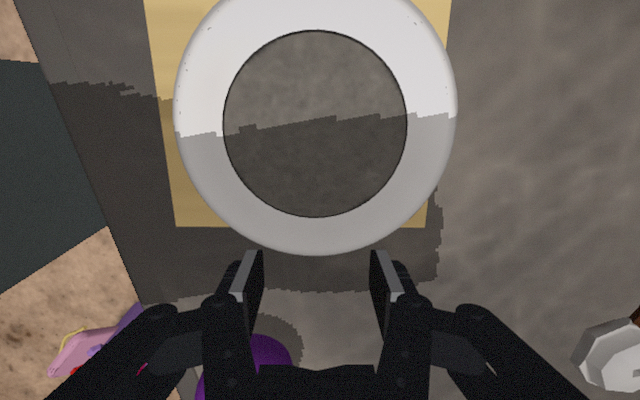

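The wrist view shows the cap centred at about (316,123) between symmetric fingers, with the apron edges parallel to the tool. I'll lower and ease up to contact.

>>> drive_tool --series '[{"grip":60,"tx":0,"ty":0,"tz":0.25,"yaw":0},{"grip":60,"tx":0.1,"ty":0.02,"tz":0.2,"yaw":0},{"grip":60,"tx":0.1,"ty":0,"tz":0,"yaw":0},{"grip":60,"tx":0.05,"ty":0,"tz":0,"yaw":0},{"grip":60,"tx":0.05,"ty":0,"tz":0,"yaw":0},{"grip":60,"tx":0.05,"ty":0,"tz":0,"yaw":0},{"grip":60,"tx":0.05,"ty":0,"tz":0,"yaw":0},{"grip":60,"tx":0.05,"ty":0,"tz":0,"yaw":0},{"grip":60,"tx":0.05,"ty":0,"tz":0,"yaw":0},{"grip":60,"tx":0.05,"ty":0,"tz":0,"yaw":0}]'

```text
time: 6.8
position: [449.8, -40.4, 13.3]
tool_rot: [[0.183, 0.983, -0.0], [0.983, -0.183, -0.0], [-0.0, -0.0, -1.0]]
wrist_force: [0.1, 0.2, -0.7]
grip_width: 0.598
grasp_force: 0.0
```

```bash
cat > capchk.py <<'E'
from h import *
s=read_state();print(box(s["position"]),s["position"][2],"F along box",s["wrist_force"][:2]@BX,s["wrist_force"].round(2))
d=snap("wrist");C=cloud(d);B=box(C);Z=C[...,2]
t=box(s["position"])
r=np.linalg.norm(B-(t+[54,0]),axis=-1)
m=(Z>55)&(Z<72)&(r<58)&(B[...,0]>t[0]+14);q=B[m]
print(len(q),np.percentile(q,[.5,99.5],0).round(1),"zmed",np.median(Z[m]))
# top dark disc
h=cv2.cvtColor(d["img"],cv2.COLOR_RGB2GRAY)
np.savez("last.npz",**d)
E
python3 capchk.py
```

```text
[-112.57916996   -8.56401997] 13.310080551337126 F along box 0.1761285228628345 [ 0.14  0.15 -0.74]
78626 [[-97.3 -53.4]
 [-10.9  34. ]] zmed 65.82595196093806
```

>>> drive_tool --series '[{"grip":60,"tx":0.05,"ty":0,"tz":0,"yaw":0},{"grip":60,"tx":0.05,"ty":0,"tz":0,"yaw":0},{"grip":60,"tx":0.08,"ty":-0.02,"tz":0,"yaw":0},{"grip":60,"tx":0.1,"ty":-0.02,"tz":0,"yaw":0},{"grip":60,"tx":0.1,"ty":-0.02,"tz":0,"yaw":0},{"grip":60,"tx":0.1,"ty":-0.02,"tz":0,"yaw":0},{"grip":60,"tx":0.1,"ty":-0.02,"tz":0,"yaw":0},{"grip":60,"tx":0.1,"ty":-0.02,"tz":0,"yaw":0},{"grip":60,"tx":0.1,"ty":-0.02,"tz":0,"yaw":0},{"grip":60,"tx":0.1,"ty":-0.02,"tz":0,"yaw":0},{"grip":60,"tx":0.1,"ty":-0.02,"tz":0,"yaw":0},{"grip":60,"tx":0.1,"ty":0,"tz":0,"yaw":0}]'

```text
time: 8.35
position: [450.6, 3.6, 13.3]
tool_rot: [[0.183, 0.983, -0.0], [0.983, -0.183, -0.0], [-0.0, -0.0, -1.0]]
wrist_force: [0.4, 0.0, -0.1]
grip_width: 0.6
grasp_force: 0.0
```

```bash
python3 capchk.py; python3 - <<'E'
from h import *
d=dict(np.load("last.npz"))
save(d,"w4")
E
```

```text
[-69.2121682   -1.29437541] 13.304574628383937 F along box 0.08313879710031849 [ 0.39  0.01 -0.09]
78658 [[-53.9 -46.1]
 [ 32.4  41.2]] zmed 65.82804329619259
```

View pics/w4.png

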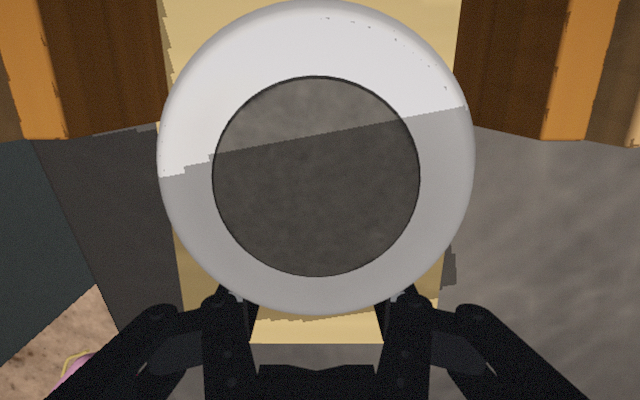

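The image shows the cap nested between the fingers at (316,160) and entering the mouth centred. I keep pushing.

>>> drive_tool --series '[{"grip":60,"tx":0.1,"ty":-0.02,"tz":0,"yaw":0},{"grip":60,"tx":0.1,"ty":-0.02,"tz":0,"yaw":0},{"grip":60,"tx":0.1,"ty":0,"tz":0,"yaw":0},{"grip":60,"tx":0.1,"ty":0,"tz":0,"yaw":0},{"grip":60,"tx":0.1,"ty":0,"tz":0,"yaw":0},{"grip":60,"tx":0.05,"ty":0,"tz":0,"yaw":0},{"grip":60,"tx":0.05,"ty":0,"tz":0,"yaw":0},{"grip":60,"tx":0.05,"ty":0,"tz":0,"yaw":0},{"grip":60,"tx":0.05,"ty":0,"tz":0,"yaw":0},{"grip":60,"tx":0.05,"ty":0,"tz":0,"yaw":0},{"grip":60,"tx":0.05,"ty":0,"tz":0,"yaw":0},{"grip":60,"tx":0.05,"ty":0,"tz":0,"yaw":0}]'

```text
time: 9.9
position: [455.3, 37.1, 13.3]
tool_rot: [[0.183, 0.983, -0.0], [0.983, -0.183, -0.0], [-0.0, -0.0, -1.0]]
wrist_force: [-0.2, -0.4, 0.1]
grip_width: 0.604
grasp_force: 0.0
```

>>> drive_tool --series '[{"grip":60,"tx":0.05,"ty":0,"tz":0,"yaw":0},{"grip":60,"tx":0.05,"ty":0,"tz":0,"yaw":0},{"grip":60,"tx":0.05,"ty":0,"tz":0,"yaw":0},{"grip":60,"tx":0.05,"ty":0,"tz":0,"yaw":0},{"grip":60,"tx":0.05,"ty":0,"tz":0,"yaw":0},{"grip":60,"tx":0.05,"ty":0,"tz":0,"yaw":0}]'

```text
time: 10.65
position: [457.4, 48.8, 13.3]
tool_rot: [[0.184, 0.983, -0.0], [0.983, -0.184, -0.0], [-0.0, -0.0, -1.0]]
wrist_force: [-0.6, -4.5, 1.0]
grip_width: 0.599
grasp_force: 0.0
```

```bash
python3 capchk.py
```

```text
[-23.50813153   0.17912387] 13.320084364893948 F along box -4.50114232384757 [-0.64 -4.46  0.96]
78394 [[ -8.2 -44.7]
 [ 78.1  42.6]] zmed 65.87589183546469
```

>>> drive_tool --series '[{"grip":60,"tx":0.05,"ty":0,"tz":0,"yaw":0},{"grip":60,"tx":0.05,"ty":0,"tz":0,"yaw":0},{"grip":60,"tx":0.05,"ty":0,"tz":0,"yaw":0},{"grip":60,"tx":0.05,"ty":0,"tz":0,"yaw":0},{"grip":60,"tx":0.05,"ty":0,"tz":0,"yaw":0},{"grip":60,"tx":0.05,"ty":0,"tz":0,"yaw":0},{"grip":60,"tx":0.05,"ty":0,"tz":0,"yaw":0},{"grip":60,"tx":0.05,"ty":0,"tz":0,"yaw":0},{"grip":60,"tx":0.05,"ty":0,"tz":0,"yaw":0},{"grip":60,"tx":0.05,"ty":0,"tz":0,"yaw":0},{"grip":60,"tx":0.05,"ty":0,"tz":0,"yaw":0}]'

```text
time: 12.08
position: [461.5, 70.6, 13.3]
tool_rot: [[0.183, 0.983, -0.0], [0.983, -0.183, -0.0], [-0.0, -0.0, -1.0]]
wrist_force: [0.3, -4.4, 1.1]
grip_width: 0.594
grasp_force: 0.0
```

>>> drive_tool --series '[{"grip":60,"tx":0.04,"ty":0,"tz":0,"yaw":0},{"grip":60,"tx":0,"ty":0,"tz":0,"yaw":0}]'

```text
time: 12.32
position: [461.8, 72.2, 13.3]
tool_rot: [[0.183, 0.983, 0.0], [0.983, -0.183, 0.0], [0.0, -0.0, -1.0]]
wrist_force: [-0.2, -2.7, 1.3]
grip_width: 0.598
grasp_force: 0.0
```

>>> drive_tool --series '[{"grip":60,"tx":0.04,"ty":0,"tz":0,"yaw":0},{"grip":60,"tx":0,"ty":0,"tz":0,"yaw":0}]'

```text
time: 12.58
position: [462.1, 73.7, 13.3]
tool_rot: [[0.183, 0.983, -0.0], [0.983, -0.183, -0.0], [-0.0, -0.0, -1.0]]
wrist_force: [-0.8, -2.7, 0.7]
grip_width: 0.598
grasp_force: 0.0
```

```bash
python3 capchk.py
```

```text
[1.79560015 0.12147536] 13.283789302066197 F along box -2.849164746814647 [-0.81 -2.75  0.68]
78446 [[ 17.  -44.8]
 [103.3  42.5]] zmed 65.84290217495649
```

>>> drive_tool --series '[{"grip":60,"tx":0.04,"ty":0,"tz":0,"yaw":0},{"grip":60,"tx":0,"ty":0,"tz":0,"yaw":0}]'

```text
time: 12.88
position: [462.4, 75.3, 13.3]
tool_rot: [[0.183, 0.983, 0.0], [0.983, -0.183, -0.0], [-0.0, 0.0, -1.0]]
wrist_force: [-0.1, -2.5, 1.0]
grip_width: 0.6
grasp_force: 0.0
```

>>> drive_tool --series '[{"grip":60,"tx":0.04,"ty":0,"tz":0,"yaw":0},{"grip":60,"tx":0,"ty":0,"tz":0,"yaw":0}]'

```text
time: 13.12
position: [462.7, 76.9, 13.3]
tool_rot: [[0.183, 0.983, 0.0], [0.983, -0.183, 0.0], [0.0, 0.0, -1.0]]
wrist_force: [0.0, -3.4, 0.2]
grip_width: 0.598
grasp_force: 0.0
```

>>> drive_tool --series '[{"grip":60,"tx":0.04,"ty":0,"tz":0,"yaw":0},{"grip":60,"tx":0,"ty":0,"tz":0,"yaw":0}]'

```text
time: 13.38
position: [463.0, 78.4, 13.3]
tool_rot: [[0.183, 0.983, -0.0], [0.983, -0.183, -0.0], [-0.0, -0.0, -1.0]]
wrist_force: [-1.5, -3.4, 1.4]
grip_width: 0.601
grasp_force: 0.0
```

>>> drive_tool --series '[{"grip":60,"tx":0.025,"ty":0,"tz":0,"yaw":0},{"grip":60,"tx":0,"ty":0,"tz":0,"yaw":0}]'

```text
time: 13.62
position: [463.2, 79.4, 13.3]
tool_rot: [[0.183, 0.983, -0.0], [0.983, -0.183, -0.0], [-0.0, -0.0, -1.0]]
wrist_force: [0.0, -3.5, 0.4]
grip_width: 0.599
grasp_force: 0.0
```

```bash
python3 capchk.py
```

```text
[7.59176813 0.12626477] 13.293729762519972 F along box -3.3934666933408035 [ 0.02 -3.46  0.4 ]
78376 [[ 22.8 -44.8]
 [109.1  42.4]] zmed 65.85546887517567
```

>>> drive_tool --series '[{"grip":60,"tx":0.03,"ty":0,"tz":0,"yaw":0},{"grip":60,"tx":0,"ty":0,"tz":0,"yaw":0}]'

```text
time: 13.92
position: [463.4, 80.6, 13.3]
tool_rot: [[0.183, 0.983, -0.0], [0.983, -0.183, -0.0], [-0.0, 0.0, -1.0]]
wrist_force: [-0.2, -3.8, 1.5]
grip_width: 0.597
grasp_force: 0.0
```

>>> drive_tool --series '[{"grip":60,"tx":0.03,"ty":0,"tz":0,"yaw":0},{"grip":60,"tx":0,"ty":0,"tz":0,"yaw":0}]'

```text
time: 14.18
position: [463.5, 81.7, 13.3]
tool_rot: [[0.183, 0.983, -0.0], [0.983, -0.183, -0.0], [-0.0, -0.0, -1.0]]
wrist_force: [-0.5, -4.1, 1.7]
grip_width: 0.595
grasp_force: 0.0
```

>>> drive_tool --series '[{"grip":60,"tx":0.03,"ty":0,"tz":0,"yaw":0},{"grip":60,"tx":0,"ty":0,"tz":0,"yaw":0}]'

```text
time: 14.42
position: [463.8, 82.7, 13.3]
tool_rot: [[0.183, 0.983, -0.0], [0.983, -0.183, -0.0], [-0.0, 0.0, -1.0]]
wrist_force: [-0.9, -4.9, 1.3]
grip_width: 0.596
grasp_force: 0.0
```

>>> drive_tool --series '[{"grip":60,"tx":0.03,"ty":0,"tz":0,"yaw":0},{"grip":60,"tx":0,"ty":0,"tz":0,"yaw":0}]'

```text
time: 14.68
position: [464.0, 83.7, 13.3]
tool_rot: [[0.184, 0.983, -0.0], [0.983, -0.184, -0.001], [-0.001, 0.0, -1.0]]
wrist_force: [-1.5, -6.4, 1.3]
grip_width: 0.605
grasp_force: 0.0
```

>>> drive_tool --series '[{"grip":60,"tx":0.03,"ty":0,"tz":0,"yaw":0},{"grip":60,"tx":0,"ty":0,"tz":0,"yaw":0}]'

```text
time: 14.92
position: [464.1, 84.7, 13.3]
tool_rot: [[0.184, 0.983, -0.0], [0.983, -0.184, -0.001], [-0.001, -0.0, -1.0]]
wrist_force: [-1.1, -7.3, 2.5]
grip_width: 0.596
grasp_force: 0.0
```

```bash
python3 capchk.py
```

```text
[12.97863647  0.16583373] 13.31071556660391 F along box -7.369910797534283 [-1.15 -7.28  2.51]
78371 [[ 28.2 -44.8]
 [114.4  42.4]] zmed 65.88779036470962
```

```bash
python3 - <<'E'
from h import *
d=dict(np.load("last.npz"));s=snap("scene");np.savez("s2.npz",**s)
w=cv2.resize(d["img"],(480,300));c=cv2.resize(s["img"][150:250,230:330],(300,300),interpolation=2)
cv2.imwrite("pics/w5.png",np.hstack([w,c])[:,:,::-1])
d=dict(np.load("w2.npz"));d["f"]=float(d["f"])
for u,v in((249,221),(343,237)):print(box(onz(d,u,v,4)))
print(box(onz(d,249,221,4)-0))
d=dict(np.load("last.npz"));d["f"]=float(d["f"]);C=cloud(d);B=box(C);Z=C[...,2]
m=(abs(B[...,1])<3)&(B[...,0]>20);o=np.argsort(B[m][:,0])
print(np.c_[B[m][o,0],Z[m][o]][::25].round(0).tolist()[-40:])
E
```

```text
[-128.59797778   68.15825395]
[-127.62828508  -72.37938384]
[-128.59797778   68.15825395]
[[105.0, 66.0], [106.0, 66.0], [106.0, 66.0], [106.0, 65.0], [106.0, 65.0], [107.0, 65.0], [107.0, 65.0], [107.0, 65.0], [107.0, 65.0], [108.0, 67.0], [108.0, 65.0], [108.0, 65.0], [108.0, 66.0], [109.0, 65.0], [109.0, 65.0], [109.0, 65.0], [109.0, 65.0], [109.0, 65.0], [110.0, 65.0], [110.0, 66.0], [110.0, 66.0], [110.0, 64.0], [111.0, 65.0], [111.0, 65.0], [111.0, 65.0], [111.0, 64.0], [112.0, 66.0], [112.0, 64.0], [112.0, 64.0], [112.0, 64.0], [113.0, 64.0], [113.0, 63.0], [113.0, 62.0], [114.0, 61.0], [114.0, 60.0], [115.0, 61.0], [115.0, 59.0], [116.0, 59.0], [116.0, 58.0], [117.0, 56.0]]
```

View pics/w5.png

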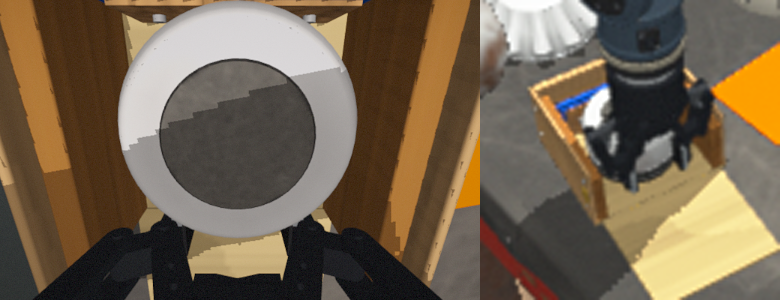

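```bash
python3 - <<'E'
from h import *
for n in("scene0.npz","s2.npz","w2.npz","last.npz"):
    d=dict(np.load(n));d["f"]=float(d["f"]);C=cloud(d);B=box(C);Z=C[...,2]
    h=cv2.cvtColor(d["img"],cv2.COLOR_RGB2HSV)
    b=(cv2.inRange(h,(105,130,70),(125,255,255))>0)&(B[...,0]>20)&(B[...,0]<150)&(abs(B[...,1])<65)
    q=np.c_[B[b],Z[b]];q=q[q[:,2]>42];print(n,"blue",len(q),np.percentile(q,[2,25,50,75,98],0).round(1).tolist() if len(q) else 0)
    m=(Z>78)&(Z<88)&(B[...,0]>-15)&(B[...,0]<160)&(abs(B[...,1])<90)
    if m.sum():
        q=B[m];print(" rim",len(q),np.percentile(q,[1,99],0).round(1).tolist(),"back inner",np.percentile(q[abs(q[:,1])<50][:,0],[1,99]) if (abs(q[:,1])<50).any() else 0)
E
```

```text
scene0.npz blue 126 [[74.3, -48.4, 42.2], [86.2, -23.4, 46.1], [88.0, 4.1, 50.1], [89.4, 31.7, 52.2], [92.8, 55.1, 55.5]]
 rim 245 [[1.0, -74.7], [139.9, 81.3]] back inner [129.36850729 139.85604078]
s2.npz blue 43 [[102.7, 2.0, 46.2], [123.9, 22.2, 49.5], [126.3, 35.4, 51.3], [127.9, 46.0, 53.6], [133.4, 55.9, 74.1]]
 rim 209 [[-4.1, -73.5], [140.3, 81.6]] back inner [ -4.26978471 141.1281914 ]
w2.npz blue 551 [[75.1, -51.7, 45.4], [77.2, -26.0, 48.9], [89.2, 2.1, 49.7], [90.9, 29.0, 50.4], [92.6, 52.9, 51.5]]
 rim 2485 [[3.8, -77.5], [139.3, 77.7]] back inner [131.40326904 139.37001632]
last.npz blue 31 [[118.5, -52.8, 42.6], [118.7, -52.1, 43.9], [118.9, -51.3, 45.1], [119.2, 52.3, 45.7], [119.5, 53.1, 47.2]]
 rim 17616 [[5.1, -76.9], [87.7, 77.8]] back inner [ 4.22288725 30.86582561]
```

Plateau of about 3 N, then a 1 N/mm rise. In the scene view the blue plate has moved from about 88 to 126 mm (box frame), against the back wall, so the follower is home at 7.4 N. I back off, rise and turn.

>>> drive_tool --series '[{"grip":60,"tx":-0.05,"ty":0,"tz":0,"yaw":0},{"grip":60,"tx":-0.1,"ty":0,"tz":0,"yaw":0},{"grip":60,"tx":-0.3,"ty":0,"tz":0,"yaw":0},{"grip":60,"tx":-0.8,"ty":0,"tz":0,"yaw":0},{"grip":60,"tx":-0.8,"ty":0,"tz":-0.3,"yaw":0},{"grip":60,"tx":0,"ty":0,"tz":-1,"yaw":0},{"grip":60,"tx":0,"ty":0,"tz":-1,"yaw":-1},{"grip":60,"tx":0,"ty":0,"tz":-1,"yaw":-1},{"grip":60,"tx":0,"ty":0,"tz":-1,"yaw":-1},{"grip":60,"tx":0,"ty":0,"tz":0,"yaw":-1},{"grip":60,"tx":0,"ty":0,"tz":0,"yaw":-1},{"grip":60,"tx":0,"ty":0,"tz":0,"yaw":-1}]'

```text
time: 16.52
position: [449.1, 4.4, 185.4]
tool_rot: [[-0.294, 0.956, 0.001], [0.956, 0.294, 0.001], [0.0, 0.001, -1.0]]
wrist_force: [0.0, 0.3, -0.2]
grip_width: 0.598
grasp_force: 0.0
```

>>> drive_tool --series '[{"grip":60,"tx":0,"ty":0,"tz":0,"yaw":-1},{"grip":60,"tx":0,"ty":0,"tz":0,"yaw":-1},{"grip":60,"tx":0,"ty":0,"tz":0,"yaw":-1},{"grip":60,"tx":0,"ty":0,"tz":0,"yaw":-1},{"grip":60,"tx":0,"ty":0,"tz":0,"yaw":-1},{"grip":60,"tx":0,"ty":0,"tz":0,"yaw":-1},{"grip":60,"tx":0,"ty":0,"tz":0,"yaw":-1},{"grip":60,"tx":0,"ty":0,"tz":0,"yaw":-1},{"grip":60,"tx":0,"ty":0,"tz":0,"yaw":-1},{"grip":60,"tx":0,"ty":0,"tz":0,"yaw":-1},{"grip":60,"tx":0,"ty":0,"tz":0,"yaw":-1},{"grip":60,"tx":0,"ty":0,"tz":0,"yaw":-1}]'

```text
time: 18.02
position: [449.1, 4.4, 185.3]
tool_rot: [[-0.952, 0.307, 0.0], [0.307, 0.952, 0.001], [0.0, 0.001, -1.0]]
wrist_force: [-0.6, 0.6, -0.4]
grip_width: 0.599
grasp_force: 0.0
```

```bash
python3 - <<'E'
from h import *
togo(666,61,150,181.4)
d=snap("scene");C=cloud(d);B=box(C);Z=C[...,2]
h=cv2.cvtColor(d["img"],cv2.COLOR_RGB2HSV)
b=(cv2.inRange(h,(105,130,70),(125,255,255))>0)&(B[...,0]>20)&(B[...,0]<150)&(abs(B[...,1])<65)
q=np.c_[B[b],Z[b]];q=q[q[:,2]>42];print("blue",len(q),np.percentile(q,[2,25,50,75,98],0).round(1).tolist())
m=(Z>58)&(Z<72)&(B[...,0]>0)&(B[...,0]<125)&(abs(B[...,1])<55);q=B[m];print("cap",len(q),np.percentile(q,[1,99],0),cv2.minAreaRect(q.astype(np.float32)))
E
```

```text
yaw -4.21 tx -5.46 ty 1.28 tz 0.88 pos [449.1   4.4 185.3]
blue 103 [[110.4, -47.0, 42.2], [123.5, -25.7, 47.6], [125.7, 12.7, 50.0], [127.3, 36.8, 52.7], [130.7, 55.2, 55.6]]
cap 581 [[ 12.06952248 -41.02001778]
 [100.87643081  48.69745021]] ((57.81267547607422, 3.194042205810547), (97.30426025390625, 93.60584259033203), 51.858943939208984)
```

Blue is still at 124-131 (home) and the cap is centred at about (58,3) in the box. Next the divider handle.

>>> drive_tool --series '[{"grip":60,"tx":0,"ty":0,"tz":0,"yaw":-1},{"grip":60,"tx":0,"ty":0,"tz":0,"yaw":-1},{"grip":60,"tx":0,"ty":0,"tz":0,"yaw":-1},{"grip":60,"tx":0,"ty":0,"tz":0,"yaw":-1},{"grip":60,"tx":0,"ty":0,"tz":0,"yaw":-0.21},{"grip":60,"tx":-0.9,"ty":0.2,"tz":0.1,"yaw":0},{"grip":60,"tx":-0.9,"ty":0.2,"tz":0.15,"yaw":0},{"grip":60,"tx":-0.9,"ty":0.22,"tz":0.15,"yaw":0},{"grip":60,"tx":-0.9,"ty":0.22,"tz":0.15,"yaw":0},{"grip":60,"tx":-0.9,"ty":0.22,"tz":0.15,"yaw":0},{"grip":60,"tx":-0.9,"ty":0.22,"tz":0.18,"yaw":0},{"grip":60,"tx":-0.06,"ty":0,"tz":0,"yaw":0}]'

```text
time: 19.58
position: [667.7, 60.9, 148.3]
tool_rot: [[-1.0, -0.02, -0.001], [-0.02, 1.0, 0.0], [0.001, 0.0, -1.0]]
wrist_force: [-0.9, -0.2, 0.2]
grip_width: 0.6
grasp_force: 0.0
```

```bash
cat > div.py <<'E'
from h import *
d=snap("wrist");np.savez("div.npz",**d);C=cloud(d);Z=C[...,2]
h=cv2.cvtColor(d["img"],cv2.COLOR_RGB2HSV)
near=(np.hypot(C[...,0]-666,C[...,1]-90)<110)
m=(cv2.inRange(h,(8,180,120),(24,255,255))>0)&near&(Z<12)
m=cv2.morphologyEx(m.astype(np.uint8),cv2.MORPH_OPEN,np.ones((5,5)))>0
r=cv2.minAreaRect(C[m][:,:2].astype(np.float32));print("orange",r,Z[m].mean())
m=near&(Z>30)&(Z<42)&(h[...,2]<80)&(np.hypot(C[...,0]-666,C[...,1]-61)<40)
r=cv2.minAreaRect(C[m][:,:2].astype(np.float32));print("handle",m.sum(),r,np.median(Z[m]))
E
python3 div.py; python3 -c "
from h import *
togo(666,61,19,181.4)"
```

```text
orange ((666.5497436523438, 97.85603332519531), (140.04051208496094, 112.1637191772461), 1.4592269659042358) 3.393504380279064
handle 746 ((665.5086059570312, 59.56182098388672), (48.795555114746094, 10.138132095336914), 1.3548994064331055) 35.14915240421975
yaw -0.05 tx 0.02 ty 0.01 tz 3.25 pos [666.9  60.6 148.9]
```

>>> drive_tool --series '[{"grip":60,"tx":0.02,"ty":0,"tz":0.9,"yaw":0},{"grip":60,"tx":0,"ty":0,"tz":0.9,"yaw":0},{"grip":60,"tx":0,"ty":0,"tz":0.8,"yaw":0},{"grip":60,"tx":0,"ty":0,"tz":0.5,"yaw":0},{"grip":60,"tx":0,"ty":0,"tz":0.3,"yaw":0},{"grip":60,"tx":0,"ty":0,"tz":0.1,"yaw":0},{"grip":0,"tx":0,"ty":0,"tz":0,"yaw":0},{"grip":0,"tx":0,"ty":0,"tz":0,"yaw":0},{"grip":0,"tx":0,"ty":0,"tz":0,"yaw":0},{"grip":0,"tx":0,"ty":0,"tz":0,"yaw":0},{"grip":0,"tx":0,"ty":0,"tz":0,"yaw":0}]'

```text
time: 21.0
position: [666.3, 60.5, 11.2]
tool_rot: [[-1.0, -0.022, 0.002], [-0.022, 1.0, 0.0], [-0.002, -0.0, -1.0]]
wrist_force: [-0.3, 0.1, 6.8]
grip_width: 0.126
grasp_force: 59.6
```

>>> drive_tool --series '[{"grip":0,"tx":0,"ty":0,"tz":-0.1,"yaw":0},{"grip":0,"tx":0,"ty":0,"tz":-0.3,"yaw":0},{"grip":0,"tx":0,"ty":0,"tz":-0.7,"yaw":0},{"grip":0,"tx":0,"ty":0,"tz":-0.8,"yaw":0},{"grip":0,"tx":0,"ty":0,"tz":-0.8,"yaw":0.6},{"grip":0,"tx":0,"ty":0,"tz":-0.6,"yaw":0.7},{"grip":0,"tx":0,"ty":0,"tz":0,"yaw":0.7},{"grip":0,"tx":0,"ty":0,"tz":0,"yaw":0.6},{"grip":0,"tx":0,"ty":0,"tz":0,"yaw":0}]'

```text
time: 22.12
position: [665.7, 60.5, 142.8]
tool_rot: [[-0.983, 0.185, 0.0], [0.185, 0.983, -0.0], [-0.0, 0.0, -1.0]]
wrist_force: [-0.6, -0.2, -0.1]
grip_width: 0.126
grasp_force: 58.6
```

```bash
python3 - <<'E'
from h import *
togo(*world(24,0),100,169.5);s=read_state();print(s["grip_width"],s["grasp_force"],s["wrist_force"])
d=snap("wrist");C=cloud(d);Z=C[...,2];h=cv2.cvtColor(d["img"],cv2.COLOR_RGB2HSV)
m=(cv2.inRange(h,(8,180,100),(24,255,255))>0)&(Z>90)
p=C[m].astype(np.float32);r=cv2.minAreaRect(p[:,:2]);print(r);
A=np.c_[p[:,:2]-s["position"][:2],np.ones(len(p))];print("plane",np.linalg.lstsq(A,p[:,2],rcond=None)[0],s["position"])
E
```

```text
yaw -0.03 tx 5.06 ty -0.05 tz 1.07 pos [665.7  60.5 142.8]
0.12606261291109566 58.5899019241333 [-0.64343063 -0.18740009 -0.07675894]Traceback (most recent call last):
  File "<stdin>", line 5, in <module>
cv2.error: OpenCV(4.12.0) /io/opencv/modules/imgproc/src/convhull.cpp:143: error: (-215:Assertion failed) total >= 0 && (depth == CV_32F || depth == CV_32S) in function 'convexHull'
```

```bash
python3 - <<'E'
from h import *
d=snap("wrist");s=snap("side");np.savez("w6.npz",**d)
cv2.imwrite("pics/w6.png",np.hstack([cv2.resize(d["img"],(480,300)),cv2.resize(s["img"][110:250,260:400],(300,300),interpolation=2)])[:,:,::-1])
E
```

```text
(no output)
```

View pics/w6.png

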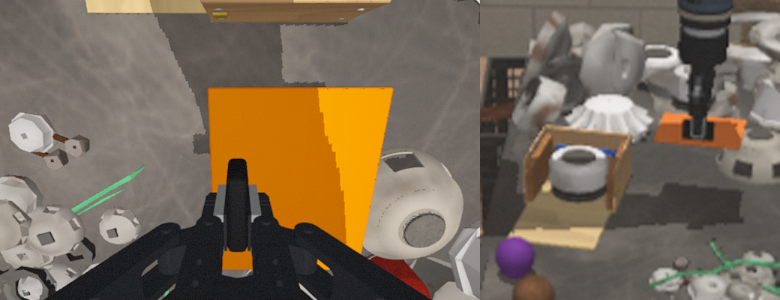

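The image shows the plate gripped by its handle at (237,190) and lifted clear. I'll check the plate's tilt from the depth.

```bash
python3 - <<'E'
from h import *
d=dict(np.load("w6.npz"));d["f"]=float(d["f"]);C=cloud(d);Z=C[...,2];h=cv2.cvtColor(d["img"],cv2.COLOR_RGB2HSV)
m=cv2.inRange(h,(8,180,100),(24,255,255));m=cv2.erode(m,np.ones((5,5)))>0;v,u=np.mgrid[:400,:640];m&=(u>270)&(u<530)&(v>110)&(v<330)&(d["depth"]>0)
p=C[m];s=read_state();q=(p-s["position"])@s["tool_rot"];print(m.sum(),np.percentile(q,[1,50,99],0).round(1))
A=np.c_[q[:,:2],np.ones(len(q))];print("tool z = a x + b y + c",np.linalg.lstsq(A,q[:,2],rcond=None)[0])
E
```

```text
35922 [[-37.2 -15.7   6.1]
 [ 31.7  46.    7.5]
 [ 67.3  91.1   8.9]]
tool z = a x + b y + c [-8.32570091e-04 -2.04368585e-04  7.51809031e+00]
```

>>> drive_tool --series '[{"grip":0,"tx":0.6,"ty":0,"tz":0,"yaw":0},{"grip":0,"tx":0.9,"ty":0,"tz":0,"yaw":0},{"grip":0,"tx":0.9,"ty":0,"tz":0,"yaw":0},{"grip":0,"tx":0.9,"ty":0,"tz":0,"yaw":0},{"grip":0,"tx":0.9,"ty":-0.05,"tz":0,"yaw":0},{"grip":0,"tx":0.6,"ty":0,"tz":0,"yaw":0},{"grip":0,"tx":0.26,"ty":0,"tz":0.3,"yaw":0},{"grip":0,"tx":0,"ty":0,"tz":0.3,"yaw":0},{"grip":0,"tx":0,"ty":0,"tz":0,"yaw":0}]'

```text
time: 23.4
position: [466.3, 95.9, 117.4]
tool_rot: [[-0.983, 0.185, -0.001], [0.185, 0.983, -0.0], [0.001, -0.001, -1.0]]
wrist_force: [-1.0, 0.4, -0.3]
grip_width: 0.13
grasp_force: 58.6
```

```bash
python3 - <<'E'
from h import *
s=read_state();togo(*world(24,0),81.5,169.5);print(box(s["position"]))
d=snap("wrist");np.savez("w7.npz",**d);C=cloud(d);Z=C[...,2];B=box(C)
c=np.ascontiguousarray
h=cv2.cvtColor(d["img"],cv2.COLOR_RGB2HSV)
pl=(cv2.inRange(h,(8,180,100),(24,255,255))>0)&(Z>95)
q=B[pl];print("plate",pl.sum(),np.percentile(q,[.5,99.5],0).round(1).tolist())
for n,z0,z1 in(("rim",78,87),("ledge",66,74)):
    m=(Z>z0)&(Z<z1)&(B[...,1]>50)&(B[...,1]<90)&(B[...,0]>-20)&(B[...,0]<160);q=B[m];print(n,m.sum(),np.percentile(q,[.5,5,50,95,99.5],0).round(1).tolist() if m.any() else 0)
v=(Z>78)&(Z<87)&(B[...,0]>120)&(B[...,0]<160)&(abs(B[...,1])<60);print(v.sum(),np.percentile(B[v][:,0],[1,99]) if v.any() else 0)
print("wall y by x",[(x,np.percentile(B[(Z>78)&(Z<87)&(abs(B[...,0]-x)<5)&(B[...,1]>50)&(B[...,1]<95)][:,1],[1,99]).round(1).tolist()) for x in (20,60,100)])
E
```

```text
yaw -0.04 tx -0.0 ty -0.01 tz 0.9 pos [466.3  95.9 117.4]
[2.43763548e+01 9.50384888e-03]
plate 39277 [[7.3, -65.3], [117.2, 68.7]]
rim 2531 [[0.9, 51.3], [8.2, 61.5], [83.4, 76.3], [137.5, 78.6], [139.1, 78.8]]
ledge 3804 [[0.1, 65.8], [5.4, 66.3], [66.1, 70.2], [127.2, 74.2], [131.9, 74.5]]
1012 [135.01359932 139.17310973]
wall y by x [(20, [75.3, 78.8]), (60, [75.2, 78.7]), (100, [75.0, 78.5])]
```

>>> drive_tool --series '[{"grip":0,"tx":0.01,"ty":0,"tz":0.3,"yaw":0},{"grip":0,"tx":0,"ty":0,"tz":0.3,"yaw":0},{"grip":0,"tx":0,"ty":0,"tz":0.15,"yaw":0},{"grip":0,"tx":0,"ty":0,"tz":0.1,"yaw":0},{"grip":0,"tx":0,"ty":0,"tz":0.03,"yaw":0},{"grip":0,"tx":0,"ty":0,"tz":0,"yaw":0}]'

```text
time: 24.2
position: [466.1, 96.1, 83.1]
tool_rot: [[-0.983, 0.185, 0.0], [0.185, 0.983, -0.0], [-0.0, -0.0, -1.0]]
wrist_force: [0.0, -0.6, -0.9]
grip_width: 0.126
grasp_force: 58.5
```

>>> drive_tool --series '[{"grip":0,"tx":0,"ty":0,"tz":0.02,"yaw":0},{"grip":0,"tx":0,"ty":0,"tz":0,"yaw":0}]'

```text
time: 24.45
position: [466.1, 96.1, 82.2]
tool_rot: [[-0.983, 0.185, 0.0], [0.185, 0.983, -0.0], [-0.0, -0.0, -1.0]]
wrist_force: [0.6, -0.1, -1.4]
grip_width: 0.128
grasp_force: 58.6
```

>>> drive_tool --series '[{"grip":0,"tx":0,"ty":0,"tz":0.02,"yaw":0},{"grip":0,"tx":0,"ty":0,"tz":0,"yaw":0}]'

```text
time: 24.7
position: [466.0, 96.1, 81.3]
tool_rot: [[-0.983, 0.185, -0.0], [0.185, 0.983, -0.0], [0.0, -0.0, -1.0]]
wrist_force: [-0.8, 0.7, -1.2]
grip_width: 0.125
grasp_force: 58.6
```

>>> drive_tool --series '[{"grip":0,"tx":0,"ty":0,"tz":0.015,"yaw":0},{"grip":0,"tx":0,"ty":0,"tz":0,"yaw":0}]'

```text
time: 24.95
position: [466.0, 96.1, 81.1]
tool_rot: [[-0.983, 0.185, 0.0], [0.185, 0.983, -0.0], [-0.0, 0.0, -1.0]]
wrist_force: [-1.8, -0.1, 5.8]
grip_width: 0.129
grasp_force: 59.3
```

>>> drive_tool --series '[{"grip":45,"tx":0,"ty":0,"tz":0,"yaw":0},{"grip":45,"tx":0,"ty":0,"tz":0,"yaw":0},{"grip":45,"tx":0,"ty":0,"tz":0,"yaw":0},{"grip":45,"tx":0,"ty":0,"tz":-0.3,"yaw":0},{"grip":45,"tx":0,"ty":0,"tz":-0.8,"yaw":0},{"grip":45,"tx":0,"ty":0,"tz":-1,"yaw":0},{"grip":45,"tx":0,"ty":0,"tz":-1,"yaw":1},{"grip":100,"tx":0,"ty":0,"tz":0,"yaw":1},{"grip":100,"tx":0,"ty":0,"tz":0,"yaw":1},{"grip":100,"tx":0,"ty":0,"tz":0,"yaw":1},{"grip":100,"tx":0,"ty":0,"tz":0,"yaw":1},{"grip":100,"tx":0,"ty":0,"tz":0,"yaw":1}]'

```text
time: 26.45
position: [466.0, 96.1, 205.6]
tool_rot: [[-0.784, 0.62, 0.001], [0.62, 0.784, 0.0], [-0.0, 0.0, -1.0]]
wrist_force: [-0.3, 0.5, 0.5]
grip_width: 1.001
grasp_force: 0.0
```

>>> drive_tool --series '[{"grip":100,"tx":0,"ty":0,"tz":0,"yaw":1},{"grip":100,"tx":0,"ty":0,"tz":0,"yaw":1},{"grip":100,"tx":0,"ty":0,"tz":0,"yaw":1},{"grip":100,"tx":0,"ty":0,"tz":0,"yaw":1},{"grip":100,"tx":0,"ty":0,"tz":0,"yaw":1},{"grip":100,"tx":0,"ty":0,"tz":0,"yaw":1},{"grip":100,"tx":0,"ty":0,"tz":0,"yaw":1},{"grip":100,"tx":0,"ty":0,"tz":0,"yaw":1},{"grip":100,"tx":0,"ty":0,"tz":0,"yaw":1},{"grip":100,"tx":0,"ty":0,"tz":0,"yaw":1},{"grip":100,"tx":0,"ty":0,"tz":0,"yaw":1},{"grip":100,"tx":0,"ty":0,"tz":0,"yaw":1}]'

```text
time: 27.95
position: [466.0, 96.2, 205.6]
tool_rot: [[0.058, 0.998, 0.001], [0.998, -0.058, 0.0], [0.0, 0.001, -1.0]]
wrist_force: [0.8, -1.1, 0.2]
grip_width: 0.997
grasp_force: 0.0
```

```bash
python3 - <<'E'
from h import *
togo(430,-240,200,79.5)
d=snap("wrist");np.savez("w8.npz",**d);C=cloud(d);Z=C[...,2];B=box(C)
h=cv2.cvtColor(d["img"],cv2.COLOR_RGB2HSV)
m=(cv2.inRange(h,(8,180,100),(24,255,255))>0)&(B[...,0]>-15)&(B[...,0]<130)&(abs(B[...,1])<76)&(Z>50)&(Z<90)
q=np.c_[B[m],Z[m]];print(m.sum(),np.percentile(q,[.5,50,99.5],0).round(1).tolist());print(np.linalg.lstsq(np.c_[q[:,:2],np.ones(len(q))],q[:,2],rcond=None)[0])
E
```

```text
yaw 1.56 tx -8.43 ty 0.65 tz 0.14 pos [466.   96.2 205.6]
20514 [[7.8, -68.7, 69.3], [71.3, 1.4, 73.3], [117.9, 69.4, 75.4]]
[ 5.57775629e-04 -1.03047477e-03  7.32614684e+01]
```

The divider is level at z ≈ 73.5, centred at about (63,0) on the ledges. On to the knob.

>>> drive_tool --series '[{"grip":100,"tx":0,"ty":0,"tz":0,"yaw":0.8},{"grip":100,"tx":0,"ty":0,"tz":0,"yaw":0.76},{"grip":100,"tx":-0.6,"ty":0.05,"tz":0,"yaw":0},{"grip":100,"tx":-0.9,"ty":0.1,"tz":0,"yaw":0},{"grip":100,"tx":-1,"ty":0.1,"tz":0,"yaw":0},{"grip":100,"tx":-1,"ty":0.1,"tz":0,"yaw":0},{"grip":100,"tx":-1,"ty":0.1,"tz":0,"yaw":0},{"grip":100,"tx":-1,"ty":0.1,"tz":0,"yaw":0},{"grip":100,"tx":-1,"ty":0.1,"tz":0,"yaw":0},{"grip":100,"tx":-1,"ty":0,"tz":0,"yaw":0},{"grip":100,"tx":-0.9,"ty":0,"tz":0,"yaw":0},{"grip":100,"tx":0,"ty":0,"tz":0,"yaw":0}]'

```text
time: 29.5
position: [430.9, -241.0, 205.2]
tool_rot: [[0.181, 0.983, 0.0], [0.983, -0.181, -0.001], [-0.001, 0.0, -1.0]]
wrist_force: [0.3, 0.7, -0.1]
grip_width: 0.995
grasp_force: 0.0
```

```bash
python3 - <<'E'
from h import *
s=read_state();d=snap("wrist");np.savez("w9.npz",**d);C=cloud(d);Z=C[...,2]
h=cv2.cvtColor(d["img"],cv2.COLOR_RGB2HSV)
m=(np.hypot(C[...,0]-428,C[...,1]+240)<50)&(Z>10)&(Z<70)&(h[...,1]>60)&(h[...,0]<25)
p=C[m];print(m.sum(),p.min(0),p.max(0));t=p[p[:,2]>12]
c=cv2.minEnclosingCircle(np.ascontiguousarray(t[:,:2],np.float32));print(c,np.median(d["img"][m],0))
A=np.c_[2*t,np.ones(len(t))];b=(t**2).sum(1);x=np.linalg.lstsq(A,b,rcond=None)[0];print("sphere",x[:3],np.sqrt(x[3]+x[:3]@x[:3]))
for z in (25,35,45,55):
    q=p[abs(p[:,2]-z)<2];print(z,len(q),q[:,:2].min(0).round(),q[:,:2].max(0).round())
togo(*x[:2],14,79.5)
cv2.imwrite("pics/w9.png",np.hstack([cv2.resize(d["img"],(480,300))])[:,:,::-1])
E
```

```text
2644 [ 399.94855644 -266.05443871   28.14757045] [ 456.57274271 -210.44440105   61.86049338]
((427.9299011230469, -238.69798278808594), 28.643842697143555) [103.  69.  42.]
sphere [ 427.77206854 -239.33280132   31.62024183] 28.664278821816186Traceback (most recent call last):
  File "<stdin>", line 9, in <module>
    return umr_minimum(a, axis, None, out, keepdims, initial, where)
ValueError: zero-size array to reduction operation minimum which has no identity
```

The sphere fit gives centre (427.8,-239.3,31.6) and diameter 57, which matches the 58 mm light knob and not the 50 mm dark one. Descend and grasp.

>>> drive_tool --series '[{"grip":100,"tx":0.03,"ty":-0.08,"tz":0.6,"yaw":0},{"grip":100,"tx":0,"ty":0,"tz":0.9,"yaw":0},{"grip":100,"tx":0,"ty":0,"tz":0.9,"yaw":0},{"grip":100,"tx":0,"ty":0,"tz":0.9,"yaw":0},{"grip":100,"tx":0,"ty":0,"tz":0.7,"yaw":0},{"grip":100,"tx":0,"ty":0,"tz":0.5,"yaw":0},{"grip":100,"tx":0,"ty":0,"tz":0.3,"yaw":0},{"grip":100,"tx":0,"ty":0,"tz":0.12,"yaw":0},{"grip":100,"tx":0,"ty":0,"tz":0,"yaw":0}]'

```text
time: 30.68
position: [428.6, -237.2, 8.3]
tool_rot: [[0.179, 0.984, 0.0], [0.984, -0.179, -0.0], [-0.0, 0.0, -1.0]]
wrist_force: [-0.3, 0.1, 0.5]
grip_width: 0.999
grasp_force: 0.0
```

>>> drive_tool --series '[{"grip":0,"tx":0,"ty":0,"tz":0,"yaw":0},{"grip":0,"tx":0,"ty":0,"tz":0,"yaw":0},{"grip":0,"tx":0,"ty":0,"tz":0,"yaw":0},{"grip":0,"tx":0,"ty":0,"tz":0,"yaw":0},{"grip":0,"tx":0,"ty":0,"tz":0,"yaw":0},{"grip":0,"tx":0,"ty":0,"tz":0,"yaw":0}]'

```text
time: 31.42
position: [428.7, -237.7, 9.0]
tool_rot: [[0.18, 0.984, 0.001], [0.984, -0.18, -0.001], [-0.001, 0.001, -1.0]]
wrist_force: [-1.7, 0.9, 9.9]
grip_width: 0.634
grasp_force: 61.1
```

Width reads 54 mm and there is a 10 N upward wedge force, so the grip is a bit above the equator. I'll regrip 5 mm lower.

>>> drive_tool --series '[{"grip":100,"tx":0,"ty":0,"tz":0,"yaw":0},{"grip":100,"tx":-0.03,"ty":0,"tz":0,"yaw":0},{"grip":100,"tx":0,"ty":0,"tz":0.12,"yaw":0},{"grip":100,"tx":0,"ty":0,"tz":0,"yaw":0},{"grip":0,"tx":0,"ty":0,"tz":0,"yaw":0},{"grip":0,"tx":0,"ty":0,"tz":0,"yaw":0},{"grip":0,"tx":0,"ty":0,"tz":0,"yaw":0},{"grip":0,"tx":0,"ty":0,"tz":0,"yaw":0},{"grip":0,"tx":0,"ty":0,"tz":0,"yaw":0},{"grip":0,"tx":0,"ty":0,"tz":0,"yaw":0}]'

```text
time: 32.67
position: [428.2, -238.6, 3.6]
tool_rot: [[0.179, 0.984, 0.0], [0.984, -0.179, -0.0], [-0.0, 0.0, -1.0]]
wrist_force: [-1.9, 0.7, 5.7]
grip_width: 0.63
grasp_force: 62.0
```

>>> drive_tool --series '[{"grip":0,"tx":0,"ty":0,"tz":-0.1,"yaw":0},{"grip":0,"tx":0,"ty":0,"tz":-0.3,"yaw":0},{"grip":0,"tx":0,"ty":0,"tz":-0.8,"yaw":0},{"grip":0,"tx":0,"ty":0,"tz":-0.9,"yaw":0},{"grip":0,"tx":0,"ty":0,"tz":-0.9,"yaw":0},{"grip":0,"tx":0,"ty":0,"tz":-0.6,"yaw":0},{"grip":0,"tx":0,"ty":0,"tz":0,"yaw":0}]'

```text
time: 33.55
position: [429.2, -239.1, 149.3]
tool_rot: [[0.179, 0.984, 0.004], [0.984, -0.179, -0.002], [-0.001, 0.004, -1.0]]
wrist_force: [0.6, -0.1, -1.7]
grip_width: 0.632
grasp_force: 63.4
```

```bash
cat > knob.py <<'E'
from h import *
s=read_state();print(s["grip_width"],s["grasp_force"],s["wrist_force"].round(2))
d=snap("wrist");C=cloud(d);Q=(C-s["position"])@s["tool_rot"]
h=cv2.cvtColor(d["img"],cv2.COLOR_RGB2HSV)
m=(np.hypot(Q[...,0],Q[...,1])<45)&(Q[...,2]>-70)&(Q[...,2]<20)&(h[...,1]>60)&(h[...,0]<25)&(d["depth"]>0)
t=Q[m];A=np.c_[2*t,np.ones(len(t))];x=np.linalg.lstsq(A,(t**2).sum(1),rcond=None)[0];print(len(t),"sphere in tool",x[:3].round(1),np.sqrt(x[3]+x[:3]@x[:3]))
save(d,"k%d"%int(s["time"]*10))
togo(*world(62,0),100,79.5)
E
python3 knob.py; ls pics
```

```text
0.6315555205643444 63.36711782729253 [ 0.58 -0.11 -1.71]
16244 sphere in tool [ -1.3   1.  -27.5] 29.140738292978217
yaw 0.04 tx 9.34 ty -0.59 tz 1.2 pos [ 428.5 -238.7  147.9]
b.png
c.png
k335.png
scene0.png
side0.png
w1.png
w2.png
w3.png
w4.png
w5.png
w6.png
```

>>> drive_tool --series '[{"grip":0,"tx":0.4,"ty":0,"tz":0,"yaw":0.04},{"grip":0,"tx":0.8,"ty":-0.06,"tz":0,"yaw":0},{"grip":0,"tx":0.9,"ty":-0.07,"tz":0,"yaw":0},{"grip":0,"tx":0.9,"ty":-0.07,"tz":0,"yaw":0},{"grip":0,"tx":0.9,"ty":-0.07,"tz":0,"yaw":0},{"grip":0,"tx":0.9,"ty":-0.07,"tz":0,"yaw":0},{"grip":0,"tx":0.9,"ty":-0.07,"tz":0,"yaw":0},{"grip":0,"tx":0.9,"ty":-0.07,"tz":0,"yaw":0},{"grip":0,"tx":0.9,"ty":-0.07,"tz":0,"yaw":0},{"grip":0,"tx":0.9,"ty":-0.06,"tz":0,"yaw":0},{"grip":0,"tx":0.6,"ty":0,"tz":0,"yaw":0},{"grip":0,"tx":0.36,"ty":0,"tz":0,"yaw":0}]'

```text
time: 35.1
position: [471.5, 135.6, 146.0]
tool_rot: [[0.181, 0.983, -0.002], [0.983, -0.181, -0.001], [-0.001, -0.002, -1.0]]
wrist_force: [0.1, 0.7, -1.8]
grip_width: 0.634
grasp_force: 63.3
```

```bash
python3 knob.py; python3 -c "
from h import *
print(box(read_state()['position']));togo(*world(63,1),79,79.5)"
```

```text
0.634282593284362 63.34297316847369 [ 0.08  0.71 -1.79]
16450 sphere in tool [ -2.7   1.5 -25.4] 31.210372791716996
yaw 0.01 tx -0.08 ty 0.04 tz 1.16 pos [472.1 136.4 146.2]
[65.23913896  1.731963  ]
yaw 0.01 tx -0.06 ty 0.02 tz 1.68 pos [472.1 136.4 146.2]
```

>>> drive_tool --series '[{"grip":0,"tx":-0.04,"ty":0.02,"tz":0.4,"yaw":0},{"grip":0,"tx":0,"ty":0,"tz":0.5,"yaw":0},{"grip":0,"tx":0,"ty":0,"tz":0.4,"yaw":0},{"grip":0,"tx":0,"ty":0,"tz":0.25,"yaw":0},{"grip":0,"tx":0,"ty":0,"tz":0.1,"yaw":0},{"grip":0,"tx":0,"ty":0,"tz":0,"yaw":0}]'

```text
time: 35.9
position: [473.0, 132.2, 81.2]
tool_rot: [[0.183, 0.983, -0.0], [0.983, -0.183, -0.0], [-0.0, -0.0, -1.0]]
wrist_force: [-0.3, 0.1, -0.3]
grip_width: 0.634
grasp_force: 63.3
```

>>> drive_tool --series '[{"grip":0,"tx":0,"ty":0,"tz":0.02,"yaw":0},{"grip":0,"tx":0,"ty":0,"tz":0,"yaw":0}]'

```text
time: 36.15
position: [473.2, 132.4, 80.6]
tool_rot: [[0.183, 0.983, 0.001], [0.983, -0.183, 0.0], [0.0, 0.001, -1.0]]
wrist_force: [-0.3, 0.1, -1.3]
grip_width: 0.636
grasp_force: 63.3
```

>>> drive_tool --series '[{"grip":0,"tx":0.04,"ty":-0.02,"tz":0,"yaw":0},{"grip":0,"tx":0,"ty":0,"tz":0.03,"yaw":0},{"grip":0,"tx":0,"ty":0,"tz":0,"yaw":0}]'

```text
time: 36.52
position: [472.4, 134.1, 79.0]
tool_rot: [[0.182, 0.983, -0.0], [0.983, -0.182, -0.0], [-0.0, -0.0, -1.0]]
wrist_force: [-0.8, 1.2, -1.2]
grip_width: 0.627
grasp_force: 63.3
```

>>> drive_tool --series '[{"grip":0,"tx":0,"ty":0,"tz":0.02,"yaw":0},{"grip":0,"tx":0,"ty":0,"tz":0,"yaw":0}]'

```text
time: 36.78
position: [472.4, 134.0, 78.2]
tool_rot: [[0.183, 0.983, -0.0], [0.983, -0.183, -0.0], [-0.0, -0.0, -1.0]]
wrist_force: [-0.6, -0.5, -1.7]
grip_width: 0.628
grasp_force: 63.3
```

>>> drive_tool --series '[{"grip":0,"tx":0,"ty":0,"tz":0.02,"yaw":0},{"grip":0,"tx":0,"ty":0,"tz":0,"yaw":0}]'

```text
time: 37.02
position: [472.5, 134.0, 77.6]
tool_rot: [[0.183, 0.983, 0.0], [0.983, -0.183, -0.0], [-0.0, 0.0, -1.0]]
wrist_force: [-0.8, -0.3, 1.2]
grip_width: 0.632
grasp_force: 63.5
```

>>> drive_tool --series '[{"grip":70,"tx":0,"ty":0,"tz":0,"yaw":0},{"grip":80,"tx":0,"ty":0,"tz":0,"yaw":0},{"grip":100,"tx":0,"ty":0,"tz":0,"yaw":0},{"grip":100,"tx":0,"ty":0,"tz":0,"yaw":0},{"grip":100,"tx":0,"ty":0,"tz":-0.2,"yaw":0},{"grip":100,"tx":0,"ty":0,"tz":-0.6,"yaw":0},{"grip":100,"tx":0,"ty":0,"tz":-1,"yaw":0},{"grip":100,"tx":0,"ty":0,"tz":-1,"yaw":0},{"grip":100,"tx":-0.6,"ty":0,"tz":-1,"yaw":0},{"grip":100,"tx":-0.8,"ty":0,"tz":0,"yaw":0},{"grip":100,"tx":-0.8,"ty":0,"tz":0,"yaw":0},{"grip":100,"tx":0,"ty":0,"tz":0,"yaw":0}]'

```text
time: 38.52
position: [456.0, 46.1, 230.3]
tool_rot: [[0.185, 0.983, 0.001], [0.983, -0.185, -0.0], [-0.0, 0.001, -1.0]]
wrist_force: [-0.6, 0.3, 1.2]
grip_width: 1.006
grasp_force: 0.0
```

```bash
python3 - <<'E'
from h import *
s=read_state();d=snap("wrist");C=cloud(d);Z=C[...,2];B=box(C);c=snap("side");e=snap("scene")
m=(Z>90)&(B[...,0]>33)&(B[...,0]<100)&(abs(B[...,1])<40);t=np.c_[B[m],Z[m]]
A=np.c_[2*t,np.ones(len(t))];x=np.linalg.lstsq(A,(t**2).sum(1),rcond=None)[0];print("knob",x[:3],np.sqrt(x[3]+x[:3]@x[:3]),t[:,2].max())
h=cv2.cvtColor(d["img"],cv2.COLOR_RGB2HSV)
o=(cv2.inRange(h,(8,200,100),(24,255,255))>0)&(B[...,0]>-15)&(B[...,0]<130)&(abs(B[...,1])<76)&(Z>50)&(Z<80)
q=np.c_[B[o],Z[o]];print("plate",np.percentile(q,[.5,50,99.5],0).round(1).tolist(),np.linalg.lstsq(np.c_[q[:,:2],np.ones(len(q))],q[:,2],rcond=None)[0])
cv2.imwrite("pics/end.png",np.hstack([cv2.resize(d["img"],(480,300)),cv2.resize(c["img"][130:290,250:410],(300,300),interpolation=2)])[:,:,::-1])
print(s["position"])
E
```

```text
knob [ 60.04523617  -0.25963268 247.97554259] 123.76016096511928 372.37150629664995
plate [[7.2, -68.7, 70.1], [75.5, 1.1, 73.3], [118.2, 68.9, 75.5]] [ 7.56954698e-04 -1.18620635e-03  7.32788781e+01]
[456.04809682  46.11508945 230.32224154]
```

View pics/end.png

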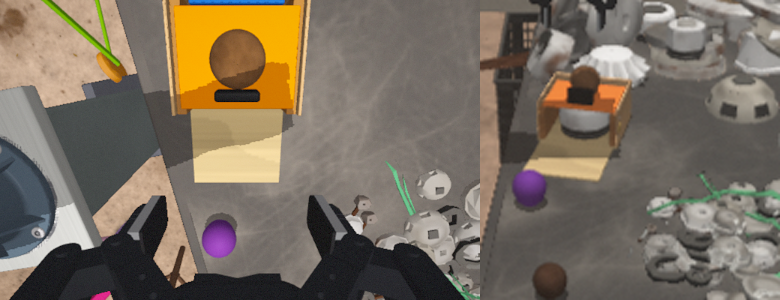

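The picture shows the knob upright on the divider at (237,58), with the handle at the front at (237,95). The cap is visible beneath in the side view, and the dark knob hasn't moved. Handing in.

```bash
python3 -c "
from h import *
print(ctrl.close_job())"
```

```text
the job is handed in; nothing more can be done
None
```

I handed the job in at about 39 s, and no result came back. The cap is pushed in with the blue plate home (last reading 7.4 N), the divider is level on the ledges with its handle at the front, and the light brown knob stands upright on its middle. The dark knob and spiked cap were left alone.

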